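# Draw meter seals from the chute into the cup and box them

### The job

Collect every lead seal into the red cup and stand the cup upright in the pine box. Raise the dispenser's blue shutter fully, and hold the cup under the chute's lip while pushing the yellow release paddle fully back with the cup, so that all the seals in the chute slide into it and none drops on the table; the seals lying loose on the table go into the cup by hand, before or after. Finish with the shutter fully down again, and leave the other things on the desk where they are.

Things in the scene. Friction and masses are not known exactly. Their poses are not given: they have to be found in the camera images.
- dispenser: fixed seal dispenser: grey base 208 mm wide, 6 mm thick, x -50 to 150 mm; sloping open chute; in front a blue shutter between two dark posts (18 x 16 mm, 300 mm tall, at x = -35, y = +-95 mm: 174 mm clear between). Origin on the table right below the middle of the chute's lip; x points up the chute, away from the robot, so the cup comes in along +x; z up
- lip (a point): middle of the chute's lower edge where seals fall off, 150 mm above the table. The slippery chute (inside width 64 mm, sides 30 mm, 155 mm long) rises from here at 31 degrees towards dispenser +x; seals leave it towards -x at up to about 1 m/s
- sash (a joint): height of the blue shutter (172 wide x 100 tall x 6 mm, its plane 35 mm in front (-x) of the lip) in m: 0 fully down (lower edge 90 mm above the table, barring lip and paddle), 0.110 fully up (lower edge 50 mm above the lip). Takes about 6 N up or 3 N down; stays where it is left
- sash_grip (a point): in the black grip block on the shutter's top edge, 16 mm (x) x 40 mm (y) x 50 mm tall, to be taken from above; this point is on its mid-line, 19 mm below its top, and moves with the shutter (220 mm above the table when down)
- paddle (a joint): travel of the yellow release paddle in m: 0 at rest (sprung forward), 0.030 fully back (dispenser +x); 1 to 3 N; springs back. It lifts the brass gate 7 mm behind the lip by 1.15 mm per mm; the seals go once it is about 25 mm back
- paddle_face (a point): centre of the paddle's front face (90 mm wide, 55 mm tall, facing dispenser -x), 45 mm below the lip; at rest 20 mm in front of (-x) the lip, fully back 10 mm behind it
- cup: red cup, 128 x 128 mm outside, 120 x 120 inside, 80 tall, floor 5, walls 4 mm; back wall (-x) 110 tall and behind it a square grip post 24 x 24 mm, 135 tall, centred at x = -90 mm. 110 g.. Origin at the centre of the chamber's underside; x from the post to the front wall, which pushes the paddle; z up. Starts upright, in front of the dispenser
- cup_grip (a point): in the cup's grip post, on its axis, 115 mm above the cup's underside, 20 mm below the post's top; below 80 mm a web joins post to cup. The cup holds all seven seals, but a heap of loose ones put in first can leave too little room for the catch
- pine_box: fixed open pine box, 230 (x) x 190 (y) x 45 mm tall outside, walls and floor 8 mm; origin at the centre of its underside, axes along its sides, x away from the robot. Lid propped open at its +x side, up to 205 mm tall, x = 115 to 170 mm. The cup with its post (166 mm: x = -102 to 64 mm in the cup's frame) fits in along x, post towards the robot
- seal1: dull grey lead-coloured hollow meter seal, a block 32 x 60 x 22 mm (x, y, z) with rounded edges, 40 g; origin at the centre of its 32 x 60 underside, y along its length, z to the face with the round boss. Starts in the dispenser's chute, lying across it, one of three in a row behind the gate.
- seal2: dull grey lead-coloured hollow meter seal, a block 32 x 60 x 22 mm (x, y, z) with rounded edges, 40 g; origin at the centre of its 32 x 60 underside, y along its length, z to the face with the round boss. Starts in the dispenser's chute, lying across it, one of three in a row behind the gate.
- seal3: dull grey lead-coloured hollow meter seal, a block 32 x 60 x 22 mm (x, y, z) with rounded edges, 40 g; origin at the centre of its 32 x 60 underside, y along its length, z to the face with the round boss. Starts in the dispenser's chute, lying across it, one of three in a row behind the gate.
- seal4: dull grey lead-coloured hollow meter seal, a block 60 x 32 x 22 mm (x, y, z) with rounded edges, 40 g; origin at the centre of its 60 x 32 underside, x along its length, z to the face with the round boss. Starts lying flat on the table to the right of the cup at any yaw. May be absent.
- seal5: dull grey lead-coloured hollow meter seal, a block 60 x 32 x 22 mm (x, y, z) with rounded edges, 40 g; origin at the centre of its 60 x 32 underside, x along its length, z to the face with the round boss. Starts lying flat on the table to the right of the cup at any yaw. May be absent.
- seal6: dull grey lead-coloured hollow meter seal, a block 60 x 32 x 22 mm (x, y, z) with rounded edges, 40 g; origin at the centre of its 60 x 32 underside, x along its length, z to the face with the round boss. Starts lying flat on the table to the right of the cup at any yaw. May be absent.
- seal7: dull grey lead-coloured hollow meter seal, a block 60 x 32 x 22 mm (x, y, z) with rounded edges, 40 g; origin at the centre of its 60 x 32 underside, x along its length, z to the face with the round boss. Starts lying flat on the table to the right of the cup at any yaw. May be absent.
- die: bystander: bronze crimping die, 48 mm across, 70 mm tall, among the loose seals; origin under its centre
- terminal_cover: bystander: aluminium meter terminal cover, 90 x 160 x 40 mm
- pliers: bystander: sealing pliers with red grips, 180 mm long, 16 mm high
- tea_mug: bystander: white mug, 76 mm across, 85 mm tall
- paste_jar: bystander: jar, 64 mm across, 80 mm tall
- stamp: bystander: rubber stamp 60 x 40 mm, 80 mm tall
Not all that is in view belongs to the job. What is shaped like the seal7 but purple is not meant. What is shaped like the seal1 but orange is not meant.

How it is judged (in metres and radians):
On the way, in this order (a step that is already met when the one before it is completed fails the run):
1. the shutter is raised by at least 85 mm (value of joint sash above 0.085 m), for 0.2 s.
2. with the cup held by the gripper, off the table, its middle within 120 mm of the lip, every seal that was in the chute is in the cup (contact force between the fingers and cup above 1 N and height (world z) of cup above 0.02 m and horizontal distance between cup and lip below 0.12 m and x of seal1 in the frame of cup between -0.061 and 0.061 m and y of seal1 in the frame of cup between -0.061 and 0.061 m and z of seal1 in the frame of cup between -0.002 and 0.095 m and x of seal2 in the frame of cup between -0.061 and 0.061 m and y of seal2 in the frame of cup between -0.061 and 0.061 m and z of seal2 in the frame of cup between -0.002 and 0.095 m and x of seal3 in the frame of cup between -0.061 and 0.061 m and y of seal3 in the frame of cup between -0.061 and 0.061 m and z of seal3 in the frame of cup between -0.002 and 0.095 m), for 0.2 s.
At the end, for the whole second after the job is handed in: every seal present lies inside the cup (its origin within the cup's walls), the cup stands flat on the pine box's floor (within 6 mm in height and 0.08 rad of upright), at rest and released, and the shutter is within 15 mm of fully down (x of seal1 in the frame of cup between -0.061 and 0.061 m and y of seal1 in the frame of cup between -0.061 and 0.061 m and z of seal1 in the frame of cup between -0.002 and 0.095 m and x of seal2 in the frame of cup between -0.061 and 0.061 m and y of seal2 in the frame of cup between -0.061 and 0.061 m and z of seal2 in the frame of cup between -0.002 and 0.095 m and x of seal3 in the frame of cup between -0.061 and 0.061 m and y of seal3 in the frame of cup between -0.061 and 0.061 m and z of seal3 in the frame of cup between -0.002 and 0.095 m and x of seal4 in the frame of cup between -0.061 and 0.061 m and y of seal4 in the frame of cup between -0.061 and 0.061 m and z of seal4 in the frame of cup between -0.002 and 0.095 m and x of seal5 in the frame of cup between -0.061 and 0.061 m and y of seal5 in the frame of cup between -0.061 and 0.061 m and z of seal5 in the frame of cup between -0.002 and 0.095 m and x of seal6 in the frame of cup between -0.061 and 0.061 m and y of seal6 in the frame of cup between -0.061 and 0.061 m and z of seal6 in the frame of cup between -0.002 and 0.095 m and x of seal7 in the frame of cup between -0.061 and 0.061 m and y of seal7 in the frame of cup between -0.061 and 0.061 m and z of seal7 in the frame of cup between -0.002 and 0.095 m and x of cup in the frame of pine_box between -0.06 and 0.06 m and y of cup in the frame of pine_box between -0.06 and 0.06 m and z of cup in the frame of pine_box below 0.014 m and angle between cup's own z axis and vertical below 0.08 rad and linear speed of cup below 0.02 m/s and value of joint sash below 0.015 m); the robot touches nothing.
It fails at once if a seal from the chute drops past or out of the cup, to below 45 mm ((height (world z) of seal1 below 0.045 m and not (x of seal1 in the frame of cup between -0.061 and 0.061 m and y of seal1 in the frame of cup between -0.061 and 0.061 m and z of seal1 in the frame of cup between -0.002 and 0.095 m)) or (height (world z) of seal2 below 0.045 m and not (x of seal2 in the frame of cup between -0.061 and 0.061 m and y of seal2 in the frame of cup between -0.061 and 0.061 m and z of seal2 in the frame of cup between -0.002 and 0.095 m)) or (height (world z) of seal3 below 0.045 m and not (x of seal3 in the frame of cup between -0.061 and 0.061 m and y of seal3 in the frame of cup between -0.061 and 0.061 m and z of seal3 in the frame of cup between -0.002 and 0.095 m))).
It fails at once if a bystander is moved by more than 40 mm (distance of any of die, terminal_cover, pliers, tea_mug, paste_jar, stamp from where it was at the start of the episode above 0.04 m).
Of seal4, seal5, seal6, seal7 only 3 to 4 are there at a start; the rules pass over those that are not, and their reading is None.
At some moment in a run one of seal4, seal5, seal6, seal7, cup may be knocked a few centimetres aside while the robot is not near it.
It also fails if it takes over 210 s, if anything falls off the work surface, if the arm or the gripper's body presses on something with over 40 N, if the wrist force passes 120 N, or if a joint passes its speed limit or range.

### The arm

A 6-joint arm with a two-finger parallel gripper is mounted at the origin on the work surface. World frame = base frame: x ahead of the robot, y to its left, z up, the work surface at z = 0. Lengths are in mm, angles in degrees, forces in N, time in s.
With the tool pointing down it reaches from about 350 to 850 mm from the base axis. Payload 8.1 kg.
Tool frame: the origin (TCP) lies midway between the tips of the shut fingers; the grasp point (between the pads) lies 19 mm behind it; z points along the fingers, y is the line along which they close (so a half turn about z gives the same grasp; the last joint's range is limited). The gripper opens to 85 mm and grips with 20 to 120 N. Pads are 22 mm wide; open, the fingers measure 114 mm over their backs; the gripper's body (76 mm by 85 mm) begins 54 mm behind the grasp point. The pads swing forward as they close: fully open they stand 13 mm farther back than shut.
Start: joints at [-78.117, 7.471, 85.268, -0, 87.261, -4.893], TCP at [173.201, -574.462, 231.292] pointing down, gripper open.
Joint ranges: [-169.43, 169.43], [-51.17, 129.36], [1.28, 143.12], [-76.62, 256.62], [0, 156.53], [-152.29, 152.29]. Speed limits (degrees/s): [136.94, 136.94, 159.86, 180, 180, 180].

### API

Orientations are given as [roll, pitch, yaw] about the fixed x, y, z axes, in that order (R = Rz(yaw) Ry(pitch) Rx(roll)).
In Python, from bench import sensors, optics, r gives the robot as it stands.
- The arm moves only by the tool apply_moves, never from a script. Its argument "targets" is a list of rows, each a list of 7 numbers: the shift along the tool's x, y, z in mm, then the turn, a rotation vector about the tool's x, y, z in rad, then the closure, from 0 (fully open) to 1 (shut). In form: [[x, y, z, wx, wy, wz, claw], ...]. A call has 1 to 20 rows; each row shifts and turns the commanded pose from where the row before left it, along the tool's axes as they then stand; what a row does not reach is not made up. A row lasts 1/8 s, in which the tool goes at most 62.5 mm and 10.7 degrees, less where a joint would pass 70% of its speed; a pose out of reach is approached as far as the arm can. A call is refused whole if a number of a shift passes 62.5 or a number of a turn 0.188, either way. A call with a gripper value outside its range is refused whole. The fingers move at their own pace and stop on an object; "force" is the grip in N (left out, the last holds). Time passes only in rows, so rows that do not move let the fingers close. It gives the time, the measured TCP pose, the force, the opening and the grip force at its end, in the units of the state.
- sensors.sense(): the state, without advancing time (a new reading comes with each control period).
- optics.snapshot(name): name is "scene" or "top"; returns the picture (480x640x3 uint8, red, green, blue); there is no depth.
- optics.get_calibration(name): a dict with "camera_matrix" (3x3 intrinsics, pixels), "pose" (4x4, takes a point from camera to world coordinates). Camera axes: x right, y down, z forward; pixel columns grow to the right and rows downward; lengths in mm; the calibration is good to about 2 mm. A picture is of the moment at which its call begins. get_calibration takes no time and is no camera call.
- r.hand_in(): hands the job in; it is judged then, once.
The state is a dict: "time": time; "joint_pos": joint angles; "qd": joint speeds; "joint_efforts": joint torques, N m; "tool_pos": TCP position; "tcp_rot": TCP orientation; "ft_force": force on the tool from outside, world axes, zero at the start; "wrist_torque": the same for the moment, N m; "finger_gap": finger opening in mm; "grip_force": force on a finger pad.
Only numpy, scipy, OpenCV 4.12 (cv2) and the standard library are available. Lean on these libraries where they do the work, as an engineer would, in place of code of your own. Each camera call takes 0.05 s, during which the arm holds its last target. There are 200 camera calls.

## Working session

There is one attempt and no reset: what is moved stays moved. The work goes in short steps, Python scripts to look and compute and a tool call to move; the robot and the scene stay as the last step left them, time stands still between calls to the robot, and variables do not carry over. Pictures are saved under pics/ and viewed, at most 16 in all, crops included, and the job is handed in when it is done.

Besides the shell and the picture viewer there is one more tool, called after ">>>" as name([rows], argument=value, ...), one row to a line, values as JSON. apply_moves: Moves the arm, as the interface text tells. Its arguments: {"type":"object","properties":{"targets":{"type":"array"},"force":{"type":"number"}},"required":["targets"]}

```bash
mkdir -p pics; python3 - <<'E'
from bench import sensors, optics, r
import cv2,numpy as np
for n in("scene","top"):
    cv2.imwrite(f"pics/{n}0.png",optics.snapshot(n)[:,:,::-1])
    c=optics.get_calibration(n);print(n,np.round(c["camera_matrix"],1).tolist(),np.round(c["pose"],3).tolist())
s=sensors.sense();print(s)
E
```

```text
scene [[473.4, 0.0, 313.5], [0.0, 473.4, 237.6], [0.0, 0.0, 1.0]] [[0.705, 0.395, -0.589, 1367.59], [0.709, -0.393, 0.585, -782.642], [-0.0, -0.831, -0.557, 921.494], [0.0, 0.0, 0.0, 1.0]]
top [[596.6, 0.0, 330.3], [0.0, 596.6, 230.3], [0.0, 0.0, 1.0]] [[-0.011, -0.996, 0.093, 380.431], [-1.0, 0.011, 0.001, 23.941], [-0.002, -0.093, -0.996, 1842.07], [0.0, 0.0, 0.0, 1.0]]
{'time': 0.1, 'joint_pos': array([-7.81199652e+01,  7.51157507e+00,  8.53232844e+01, -2.05610590e-03,
        8.72617593e+01, -4.89281339e+00]), 'qd': array([-0.06141735, -0.12260476, -0.23643628, -0.13122264,  0.04269535,
       -0.06787879]), 'joint_efforts': array([ 1.82728185e-03, -5.70948780e+01, -5.01944017e+01, -9.31092131e-05,
        7.90187682e-03,  4.81071208e-05]), 'tool_pos': array([ 173.05513563, -573.98070086,  230.33871022]), 'tcp_rot': array([-1.79903558e+02, -6.19468677e-03,  1.67729429e+01]), 'ft_force': array([ 0.53295083, -0.98021662, -0.59511727]), 'wrist_torque': array([0.01307107, 0.02375136, 0.02398385]), 'grip_force': 0.0, 'finger_gap': 85.17591920366173}
```

View pics/scene0.png

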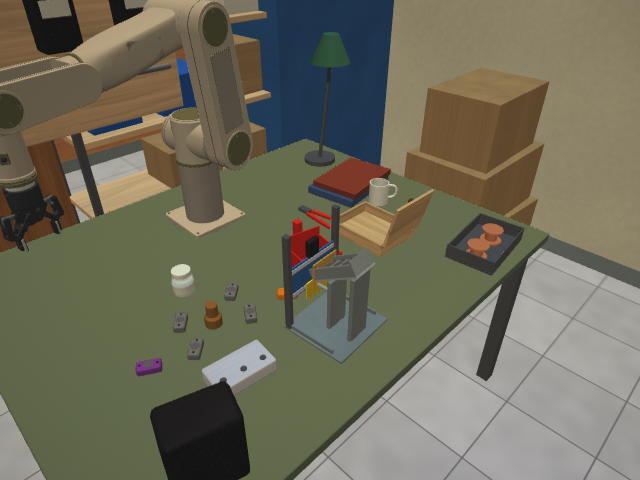

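View pics/top0.png

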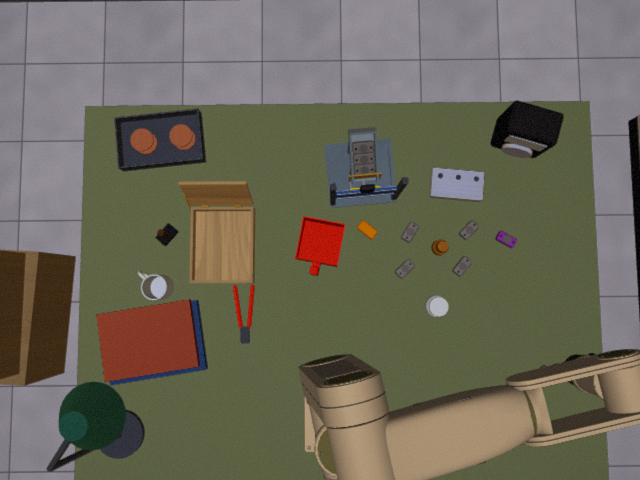

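The top view shows the dispenser at (362,170), the cup at (320,242) with its post at (315,268), the pine box at (222,245) and the die at (440,246). Seal-shaped candidates:
- Grey at (410,232), (469,229), (462,266) and (405,268). These fit seal4–7.
- Purple at (506,239) and orange at (368,229). These are decoys because the colour is wrong.

I'll confirm this in one enlarged crop and measure at the same time.

```bash
cat > h.py <<'E'
from bench import sensors, optics, r
import cv2,numpy as np
C={n:optics.get_calibration(n) for n in("scene","top")}
def ray(n,uv):
    K=np.array(C[n]["camera_matrix"]);P=np.array(C[n]["pose"])
    d=P[:3,:3]@np.linalg.solve(K,[uv[0],uv[1],1.]);return P[:3,3],d
def onz(n,uv,z):
    o,d=ray(n,uv);return (o+d*(z-o[2])/d[2])[:2]
def blobs(mask,lo=30,hi=1e9):
    k,l,s,c=cv2.connectedComponentsWithStats(mask.astype(np.uint8))
    return [(l==i,s[i],c[i]) for i in range(1,k) if lo<=s[i][4]<=hi]
def quad(mask,z,n="top"):
    """contour points to plane z -> min-area rect centre,size,angle of long side (deg)"""
    c=max(cv2.findContours(mask.astype(np.uint8),cv2.RETR_EXTERNAL,cv2.CHAIN_APPROX_NONE)[0],key=len)[:,0]
    w=np.array([onz(n,p,z) for p in c],np.float32)
    rc=cv2.minAreaRect(w);b=cv2.boxPoints(rc);e=[b[1]-b[0],b[2]-b[1]];L=max(e,key=np.linalg.norm)
    return np.round(rc[0],1),np.round(sorted(rc[1]),1),round(float(np.degrees(np.arctan2(L[1],L[0]))%180),1)
def hsv(im): return [a.astype(int) for a in cv2.split(cv2.cvtColor(im,cv2.COLOR_RGB2HSV))]
def crop(im,x0,y0,x1,y1,k,f): cv2.imwrite(f,cv2.resize(im[y0:y1,x0:x1],None,fx=k,fy=k,interpolation=cv2.INTER_CUBIC)[:,:,::-1])
E
python3 - <<'E'
from h import *
im=optics.snapshot("top");h,s,v=hsv(im)
def show(t,m,z,lo=30,hi=1e9):
    for b,st,c in blobs(m,lo,hi): print(t,np.round(c,1),st[4],*quad(b,z))
sub=np.zeros(h.shape,bool);sub[210:290,385:490]=1
show("grey",(s<60)&sub&(v>40),11)
red=((h<6)|(h>174))&(s>170)&(v>90)
show("red",red,80)
show("yellow",(h>18)&(h<33)&(s>150)&(v>120),130,5)
blue=(h>95)&(h<118)&(s>100)
sub2=np.zeros(h.shape,bool);sub2[100:215,315:420]=1
show("blue",blue&sub2,190,10)
show("base",sub2&(h>85)&(h<115)&(s>20)&(s<90)&(v>70),6,200)
show("dark",sub2&(v<60),300,10)
print("green sample",[a[300,300] for a in (h,s,v)],"base",[a[195,340] for a in (h,s,v)],"box",[a[245,222] for a in (h,s,v)])
show("box",(h>8)&(h<22)&(s>80)&(v>110),45,1000)
crop(im,280,110,530,290,3,"pics/c1.png")
i2=optics.snapshot("scene");crop(i2,220,180,440,360,3,"pics/c2.png")
E
```

```text
grey [409.6 231.6] 214 [ 544.8 -218.7] [33.5 61.2] 146.9
grey [468.5 229.4] 218 [ 549.5 -400.4] [33.5 62.8] 137.2
grey [461.7 265.8] 222 [ 437.6 -376.1] [34.1 62.1] 138.9
grey [404.4 268.3] 214 [ 432.3 -199.8] [32.3 61. ] 134.0
red [319.4 242.7] 1919 [496.3  60.4] [127.6 164.9] 168.7
red [250.3 305.6] 155 [326.2 262.4] [ 11.  120.3] 174.6
red [237.2 306.2] 155 [324.2 300.8] [ 11.1 121.4] 9.0
red [182.6 304.2] 34 [332.9 460.6] [16.7 39.4] 124.6
red [166.4 306.6] 43 [325.9 506.8] [15.2 50.6] 109.1
red [145.3 318.3] 55 [288.6 573.2] [32.9 47.7] 58.1
red [154.6 314.1] 33 [303.4 546.4] [17.9 39.1] 83.1
red [160. 330.] 138 [257.1 528.9] [66.2 74.3] 138.7
red [180.6 333.5] 91 [251.7 467.5] [41.6 52. ] 50.0
red [139.4 334.5] 76 [244.1 584.4] [39.4 45.6] 15.2
red [172.1 341.7] 31 [224.8 490.6] [21.7 25. ] 71.3
red [189.3 341.9] 37 [221.6 440.5] [25.1 30.2] 104.8
red [166.7 349.2] 58 [201.9 503.6] [31.9 58.4] 174.4
red [123.6 346.9] 53 [207.7 633.1] [26.7 43.5] 107.8
red [154.3 351.5] 66 [197.8 542.3] [35.3 39.8] 22.9
red [131.9 355.3] 38 [185.4 608. ] [20.8 48.4] 134.8
red [185.6 359.8] 120 [
[... 578 characters left out ...]
] 49 [ 652.  -130.4] [ 5.9 64.7] 94.6
blue [347.1 191.5] 51 [643.2 -24. ] [ 6.  70.4] 93.5
blue [365.1 193.5] 97 [638.3 -71.3] [  8.4 165.7] 94.3
base [358.4 162.5] 2292 [769.9 -66.9] [180.6 207.1] 94.6
base [362.9 200.1] 484 [647.2 -77.4] [ 29.8 203. ] 94.6
dark [369.1 191.3] 417 [623.1 -74.3] [ 52.7 203.4] 96.6
green sample [np.int64(36), np.int64(75), np.int64(98)] base [np.int64(114), np.int64(62), np.int64(66)] box [np.int64(17), np.int64(114), np.int64(163)]
box [221.9 241.2] 4981 [523.4 359.3] [198.6 254.6] 179.4
box [ 25.2 313.7] 1067 [298.3 956.3] [ 70.6 395.7] 175.1
box [623.5 387.3] 1004 [  77.7 -831.3] [105.5 150.4] 179.4
box [437.2 439.4] 8525 [ -63.1 -346.4] [195.3 744.9] 100.9
```

View pics/c1.png

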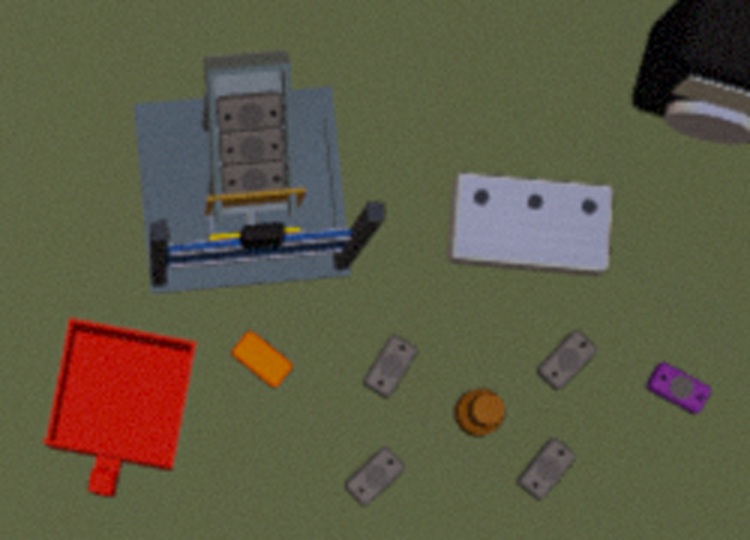

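View pics/c2.png

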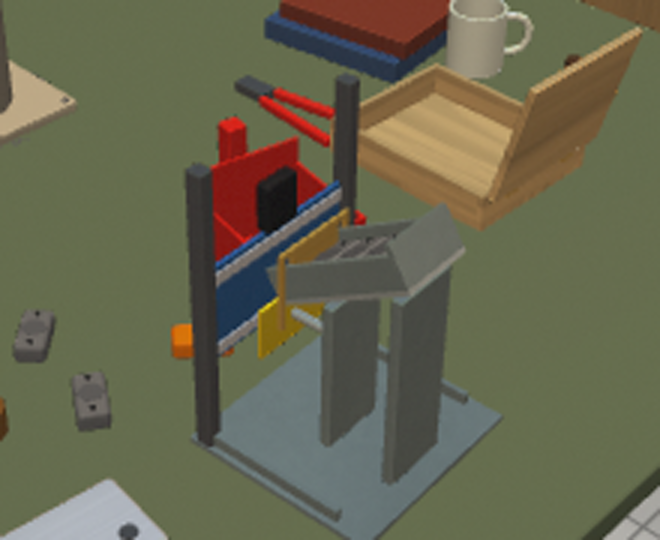

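The crop confirms four grey seals with round bosses, and the purple and orange pieces are decoys. The cup's post points to the lower left (crop 103,478), the black grip block is at crop (262,236), and three seals sit behind the brass gate. Next I'll refine the cup post, dispenser and box frames.

```bash
cat >> h.py <<'E'
def cup(im,zr=80,zp=135,n="top"):
    h,s,v=hsv(im);m=((h<6)|(h>174))&(s>170)&(v>80)
    b=max((x for x in blobs(m,1000) if 0<x[2][0]<640 and x[2][1]<330),key=lambda x:x[1][4])[0].astype(np.uint8)
    o=cv2.morphologyEx(b,cv2.MORPH_OPEN,np.ones((17,17),np.uint8))
    d=cv2.morphologyEx(b&(1-o),cv2.MORPH_OPEN,np.ones((3,3),np.uint8));p=max(blobs(d,10),key=lambda x:x[1][4])
    return quad(o,zr),quad(p[0],zp),onz("top",p[2],zp),p[2],quad(b,zr)
E
python3 - <<'E'
from h import *
im=optics.snapshot("top");h,s,v=hsv(im)
print(*cup(im),sep="\n")
# dispenser base: bluish grey vs green
m=(h>80)&(h<125)&(s>15)&(v>50);sub=np.zeros(h.shape,bool);sub[135:212,322:402]=1
m=cv2.morphologyEx((m&sub).astype(np.uint8),cv2.MORPH_CLOSE,np.ones((7,7),np.uint8))
c=np.vstack([x[:,0] for x in cv2.findContours(m,0,1)[0] if len(x)>20]);w=np.array([onz("top",p,6) for p in c])
a=np.radians(4.6);ux=np.array([np.cos(a),np.sin(a)]);uy=np.array([-ux[1],ux[0]])
low=w[w@ux<(w@ux).min()+60]
print("front x'",np.sort(w@ux)[:25].round(1),"y' range",np.sort(low@uy)[[0,2,-3,-1]].round(1))
cy=(np.sort(low@uy)[1]+np.sort(low@uy)[-2])/2
lip=ux*((w@ux).min()+50)+uy*cy;print("lip",lip)
# gate/shutter block in both views
blk=(v<45)&(s<120);sub3=np.zeros(h.shape,bool);sub3[182:196,355:380]=1
for b,st,cc in blobs(blk&sub3,10): print("blk",cc,st,onz("top",cc,239))
g=ux*-35+lip;print("expected block",g)
# box near part
m=((h>8)&(h<24)&(s>70)&(v>60));m[:212]=0;m[:,:180]=0;m[:,265:]=0;m[300:]=0
for b,st,cc in blobs(m,1000): print("box",st,*quad(b,45), "near edge",onz("top",(cc[0],st[1]+st[3]-1),45))
i2=optics.snapshot("scene")
K=np.array(C["scene"]["camera_matrix"]);P=np.linalg.inv(C["scene"]["pose"])
def pj(p): q=K@(P@np.append(p,1))[:3];return (q[:2]/q[2]).round(1)
for y in(-95,95):
    for z in(0,300): print("post",y,z,pj(np.append(lip+ux*-35+uy*y,z)))
print("block top",pj(np.append(g,239)),"post cup top",pj(np.append(cup(im)[2],135)))
E
```

```text
(array([512.3,  57.8]), array([127.3, 127.7]), 179.3)
(array([429.4,  71.7]), array([25.7, 28.5]), 179.4)
[429.8301549   72.13855325]
[314.35483871 268.83870968]
(array([496.4,  60.7]), array([127.4, 165. ]), 168.4)
front x' [623.8 623.8 623.8 624.  624.  624.  624.  624.  624.  624.3 624.3 624.3
 624.3 624.3 624.3 624.6 624.6 624.6 624.6 624.6 624.6 624.9 624.9 624.9
 624.9] y' range [-237.8 -234.4  -25.4  -25.1]
lip [682.01400625 -75.62257442]
blk [367.22891566 187.6746988 ] [360 184  15   9  83] [645.37133076 -76.25545475]
expected block [647.1267455  -78.42953678]
box [ 189  212   67   71 4620] [501.8 353.1] [197.3 211.7] 179.4 near edge [395.9985727 352.4486647]
post -95 0 [287.9 327.3]
post -95 300 [284.1 235.6]
post 95 0 [331.6 292.7]
post 95 300 [334.  205.2]
block top [310.4 239.8] post cup top [296.3 220.8]
```

```bash
cat >> h.py <<'E'
def go(x,y,z,yaw,cur=None):
    """cur=(x,y,z,yaw): prints turn about tool z, then shift in the tool axes after it; returns new pose"""
    if cur is None:
        s=sensors.sense();cur=(*s["tool_pos"],s["tcp_rot"][2])
    a=np.radians(yaw);d=np.array([x,y,z])-cur[:3]
    t=-np.radians((yaw-cur[3]+180)%360-180)
    print("turn %.3f rad; shift %.1f %.1f %.1f"%(t,d[0]*np.cos(a)+d[1]*np.sin(a),d[0]*np.sin(a)-d[1]*np.cos(a),-d[2]))
    return (x,y,z,yaw)
E
python3 - <<'E'
from h import *
s=sensors.sense();print(s["tcp_rot"])
p=go(646.5,-77,370,4.6);go(646.5,-77,201,4.6,p)
E
```

```text
[-1.79963866e+02 -2.08906863e-03  1.67755817e+01]
turn 0.213 rad; shift 511.7 -457.7 -139.1
turn -0.000 rad; shift 0.0 0.0 169.0
```

>>> apply_moves([
  [0,0,-46.4,0,0,0.071,0],
  [0,0,-46.4,0,0,0.071,0],
  [0,0,-46.4,0,0,0.071,0],
  [36.5,-32.7,0,0,0,0,0],
  [36.5,-32.7,0,0,0,0,0],
  [36.5,-32.7,0,0,0,0,0],
  [36.5,-32.7,0,0,0,0,0],
  [36.5,-32.7,0,0,0,0,0],
  [36.5,-32.7,0,0,0,0,0],
  [36.5,-32.7,0,0,0,0,0],
  [36.5,-32.7,0,0,0,0,0],
  [36.5,-32.7,0,0,0,0,0],
  [36.5,-32.7,0,0,0,0,0],
  [36.5,-32.7,0,0,0,0,0],
  [36.5,-32.7,0,0,0,0,0],
  [36.5,-32.7,0,0,0,0,0],
  [36.5,-32.7,0,0,0,0,0],
  [0,0,0,0,0,0,0],
  [0,0,0,0,0,0,0],
])

```text
time: 2.68
tool_pos: [645.9, -77.5, 370.2]
tcp_rot: [180.0, 0.0, 4.6]
ft_force: [-0.4, -1.1, 0.2]
finger_gap: 85.2
grip_force: 0.0
```

```bash
python3 - <<'E'
from h import *
s=sensors.sense();print(s["time"],s["tool_pos"],s["tcp_rot"],s["ft_force"])
go(646.5,-77,201,4.6)
i2=optics.snapshot("scene");crop(i2,230,130,430,280,3,"pics/c3.png")
E
```

```text
2.675 [645.94393535 -77.45679216 370.18185209] [1.79988726e+02 4.27904897e-02 4.59817912e+00] [-0.38190274 -1.07127119  0.18948677]
turn -0.000 rad; shift 0.6 -0.4 169.2
```

View pics/c3.png

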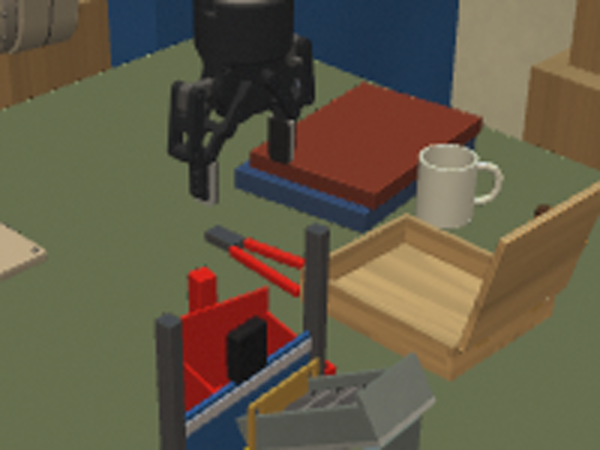

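The fingers (crop 205,190 and 283,160) straddle the block (247,345). I'll descend and grip.

>>> apply_moves([
  [0,0,35,0,0,0,0],
  [0,0,35,0,0,0,0],
  [0,0,35,0,0,0,0],
  [0,0,34,0,0,0,0],
  [0,0,20,0,0,0,0],
  [0,0,10,0,0,0,0],
  [0,0,0,0,0,0,1],
  [0,0,0,0,0,0,1],
  [0,0,0,0,0,0,1],
  [0,0,0,0,0,0,1],
  [0,0,0,0,0,0,1],
  [0,0,0,0,0,0,1],
  [0,0,0,0,0,0,1],
  [0,0,0,0,0,0,1],
], force=60)

```text
time: 4.47
tool_pos: [646.9, -77.5, 202.0]
tcp_rot: [180.0, -0.1, 4.6]
ft_force: [5.8, -1.0, 2.0]
finger_gap: 39.2
grip_force: 62.9
```

Gripped at about 39 mm, which matches the 40 mm block. Next I raise it 110 mm.

>>> apply_moves([
  [0,0,-12,0,0,0,1],
  [0,0,-16,0,0,0,1],
  [0,0,-16,0,0,0,1],
  [0,0,-16,0,0,0,1],
  [0,0,-16,0,0,0,1],
  [0,0,-14,0,0,0,1],
  [0,0,-10,0,0,0,1],
  [0,0,-7,0,0,0,1],
  [0,0,-3,0,0,0,1],
  [0,0,0,0,0,0,1],
  [0,0,0,0,0,0,1],
  [0,0,0,0,0,0,1],
])

```text
time: 5.98
tool_pos: [646.6, -77.5, 308.0]
tcp_rot: [-180.0, 0.1, 4.6]
ft_force: [13.4, -1.9, -12.9]
finger_gap: 39.5
grip_force: 69.6
```

>>> apply_moves([
  [0,0,-3,0,0,0,1],
  [0,0,-2,0,0,0,1],
  [0,0,0,0,0,0,1],
  [0,0,0,0,0,0,1],
])

```text
time: 6.48
tool_pos: [646.2, -77.5, 308.2]
tcp_rot: [-179.9, 0.4, 4.6]
ft_force: [21.3, -4.1, -31.6]
finger_gap: 38.9
grip_force: 67.5
```

>>> apply_moves([
  [0,0,4,0,0,0,1],
  [0,0,3,0,0,0,1],
  [0,0,0,0,0,0,1],
  [0,0,0,0,0,0,0],
  [0,0,0,0,0,0,0],
  [0,0,0,0,0,0,0],
  [0,0,0,0,0,0,0],
  [0,0,0,0,0,0,0],
  [0,0,-20,0,0,0,0],
  [0,0,-40,0,0,0,0],
  [0,0,-10,0,0,0,0],
  [-50,0,0,0,0,0,0],
  [-50,0,0,0,0,0,0],
  [0,0,0,0,0,0,0],
])

```text
time: 8.22
tool_pos: [543.8, -85.4, 380.0]
tcp_rot: [180.0, 0.0, 4.5]
ft_force: [0.4, 0.7, 0.3]
finger_gap: 85.7
grip_force: 0.0
```

```bash
python3 - <<'E'
from h import *
s=sensors.sense();print(s["time"],s["tool_pos"],s["tcp_rot"],s["ft_force"])
im=optics.snapshot("top");print(*cup(im),sep="\n")
p=go(430,72,200,-11.5);p=go(430,72,96,-11.5,p)
a=np.radians(4.6);ux=np.array([np.cos(a),np.sin(a)]);L=np.array([682,-74.])
p=(430,72,140,-11.5)
for d in(-290,-200,-174,-144): p=go(*(L+ux*d),140,4.6,p);print(p)
i2=optics.snapshot("scene");crop(i2,230,130,430,280,3,"pics/c4.png")
E
```

```text
8.225 [543.78171686 -85.40883991 379.96414842] [1.79993786e+02 2.52501533e-02 4.52329456e+00] [0.44652162 0.7487795  0.28068844]
(array([509.3,  57.8]), array([121.7, 127.3]), 89.3)
(array([429.4,  71.7]), array([25.7, 28.5]), 179.4)
[429.84002276  72.11619121]
[314.36263736 268.83516484]
(array([496.5,  61. ]), array([127.5, 165. ]), 168.0)
turn 0.280 rad; shift -144.5 -131.3 180.4
turn -0.000 rad; shift 0.0 -0.0 104.0
turn -0.281 rad; shift -50.5 165.7 -0.0
(np.float64(392.9341252476883), np.float64(-97.25768805536909), 140, 4.6)
turn -0.000 rad; shift 90.0 -0.0 -0.0
(np.float64(482.6442243087506), np.float64(-90.03978486577178), 140, 4.6)
turn -0.000 rad; shift 26.0 -0.0 -0.0
(np.float64(508.560475148613), np.float64(-87.95461283322145), 140, 4.6)
turn -0.000 rad; shift 30.0 -0.0 -0.0
(np.float64(538.4638415023004), np.float64(-85.54864510335568), 140, 4.6)
```

View pics/c4.png

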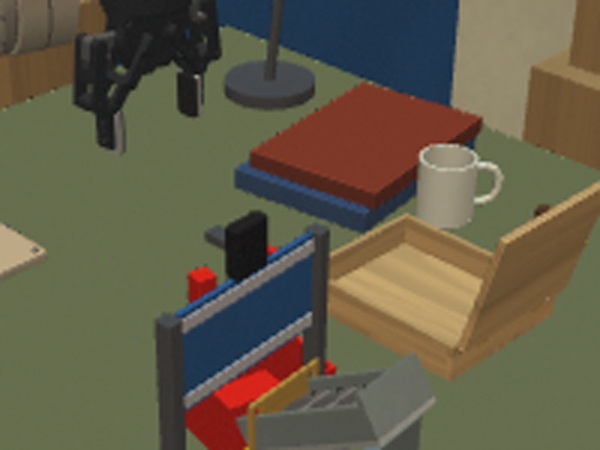

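The shutter is up (grip block at crop 246,245) and the cup hasn't moved. Now I'll grasp the cup post.

>>> apply_moves([
  [0,0,0,0,0,0.14,0],
  [0,0,0,0,0,0.14,0],
  [-29,-26.2,20,0,0,0,0],
  [-29,-26.2,40,0,0,0,0],
  [-29,-26.2,40,0,0,0,0],
  [-29,-26.2,40,0,0,0,0],
  [-29,-26.2,40,0,0,0,0],
  [0,0,0,0,0,0,0],
  [0,0,30,0,0,0,0],
  [0,0,30,0,0,0,0],
  [0,0,24,0,0,0,0],
  [0,0,14,0,0,0,0],
  [0,0,6,0,0,0,0],
  [0,0,0,0,0,0,0],
])

```text
time: 10.07
tool_pos: [431.1, 71.8, 96.1]
tcp_rot: [-180.0, -0.0, -11.5]
ft_force: [0.2, 0.1, -0.6]
finger_gap: 85.7
grip_force: 0.0
```

>>> apply_moves([
  [0,0,0,0,0,0,1],
  [0,0,0,0,0,0,1],
  [0,0,0,0,0,0,1],
  [0,0,0,0,0,0,1],
  [0,0,0,0,0,0,1],
  [0,0,0,0,0,0,1],
  [0,0,0,0,0,0,1],
  [0,0,0,0,0,0,1],
  [0,0,0,0,0,0,1],
  [0,0,0,0,0,0,1],
], force=90)

```text
time: 11.32
tool_pos: [430.5, 71.9, 95.8]
tcp_rot: [-180.0, -0.0, -11.5]
ft_force: [-1.2, 1.9, 6.1]
finger_gap: 23.0
grip_force: 88.2
```

>>> apply_moves([
  [0,0,-10,0,0,0,1],
  [0,0,-20,0,0,0,1],
  [0,0,-15,0,0,0,1],
  [0,0,0,0,0,0,1],
  [0,0,0,0,0,0,1],
])

```text
time: 11.95
tool_pos: [430.1, 71.8, 140.0]
tcp_rot: [180.0, 0.0, -11.5]
ft_force: [-0.4, -0.0, -0.5]
finger_gap: 23.3
grip_force: 88.2
```

>>> apply_moves([
  [-10.1,0,0,0,0,-0.07,1],
  [-10.1,0,0,0,0,-0.07,1],
  [-10.1,0,0,0,0,-0.07,1],
  [-10.1,0,0,0,0,-0.07,1],
  [-10.1,20,0,0,0,0,1],
  [0,30,0,0,0,0,1],
  [0,36,0,0,0,0,1],
  [0,36,0,0,0,0,1],
  [0,30,0,0,0,0,1],
  [0,13,0,0,0,0,1],
  [0,0,0,0,0,0,1],
  [0,0,0,0,0,0,1],
])

```text
time: 13.45
tool_pos: [393.1, -88.7, 140.1]
tcp_rot: [-180.0, 0.0, 4.6]
ft_force: [0.5, -0.3, -1.4]
finger_gap: 23.1
grip_force: 88.4
```

```bash
python3 - <<'E'
from h import *
s=sensors.sense();print(s["tool_pos"],s["tcp_rot"])
a=np.radians(4.6);ux=np.array([np.cos(a),np.sin(a)]);L=np.array([682,-74.])
for d in(-220,-144): go(*(L+ux*d),140,4.6)
im=optics.snapshot("top");h,sa,v=hsv(im);m=((h<6)|(h>174))&(sa>170)&(v>80)
b=max(blobs(m,500),key=lambda x:x[1][4]);print(b[2],b[1])
# front wall edge of cup at z=124 and its mid y, in dispenser frame
uy=np.array([-ux[1],ux[0]])
c=cv2.findContours(b[0].astype(np.uint8),0,1)[0];c=max(c,key=len)[:,0]
w=np.array([onz("top",p,124)-L for p in c]);X=w@ux;Y=w@uy
print("front",np.sort(X)[-6:].round(1),"y",np.sort(Y[X>X.max()-40])[[0,1,2,-3,-2,-1]].round(1))
crop(im,280,130,480,280,3,"pics/c5.png")
E
```

```text
[393.12800889 -88.69032107 140.13631284] [-1.79958057e+02  3.25378699e-02  4.59968084e+00]
turn -0.000 rad; shift 69.1 8.5 0.1
turn -0.000 rad; shift 145.1 8.5 0.1
[365.0923306 245.7728965] [ 343  228   48   48 1343]
front [-140.7 -140.7 -140.4 -140.4 -140.1 -139.9] y [-53.2 -53.  -52.9  75.4  75.6  75.9]
```

View pics/c5.png

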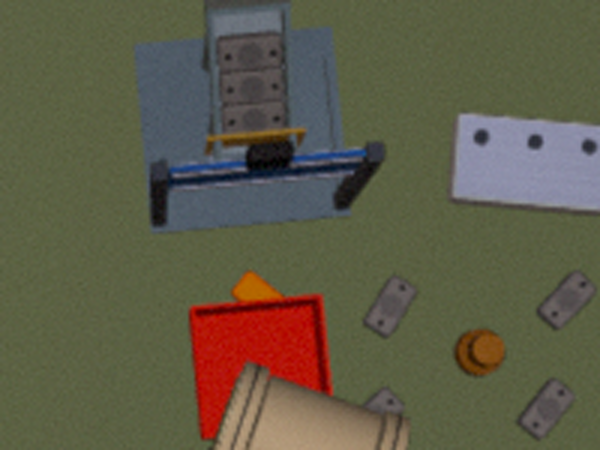

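The cup (crop 260,350) is held level and centred about 10 mm left of the lip axis. I'll correct that and advance to just short of the posts.

>>> apply_moves([
  [0,10,0,0,0,0,1],
  [20,0,0,0,0,0,1],
  [25,0,0,0,0,0,1],
  [20,0,0,0,0,0,1],
  [0,0,0,0,0,0,1],
  [0,0,0,0,0,0,1],
])

```text
time: 14.25
tool_pos: [458.3, -94.3, 140.2]
tcp_rot: [-180.0, 0.1, 4.6]
ft_force: [0.9, 0.1, -2.2]
finger_gap: 23.2
grip_force: 88.4
```

```bash
python3 - <<'E'
from h import *
a=np.radians(4.6);ux=np.array([np.cos(a),np.sin(a)]);uy=np.array([-ux[1],ux[0]]);L=np.array([682,-74.])
im=optics.snapshot("top");i2=optics.snapshot("scene")
h,sa,v=hsv(im);m=((h<6)|(h>174))&(sa>170)&(v>80)
b=max(blobs(m,300),key=lambda x:x[1][4])
c=max(cv2.findContours(b[0].astype(np.uint8),0,1)[0],key=len)[:,0]
w=np.array([onz("top",p,124)-L for p in c]);X=w@ux;Y=w@uy
print("front",np.sort(X)[-4:].round(1),"y",np.sort(Y[X>X.max()-40])[[0,1,2,-3,-2,-1]].round(1))
K=np.array(C["top"]["camera_matrix"]);P=np.linalg.inv(C["top"]["pose"])
for y in(-86,86):
    q=K@(P@np.append(L-35*ux+uy*y,[124,1]))[:3];print(q[:2]/q[2])
a_=cv2.resize(im[150:250,310:430],None,fx=3.3,fy=3.3);b_=cv2.resize(i2[190:330,255:400],None,fx=2.7,fy=2.7)
H=max(a_.shape[0],b_.shape[0]);pad=lambda x:np.pad(x,((0,H-x.shape[0]),(0,0),(0,0)))
cv2.imwrite("pics/c6.png",np.hstack([pad(a_),pad(b_)])[:,:,::-1])
E
```

```text
front [-75.5 -75.2 -75.  -75. ] y [-64.  -63.7 -63.4  64.7  65.   65.3]
[394.46840481 190.9004982 ]
[335.60326834 196.24085134]
```

View pics/c6.png

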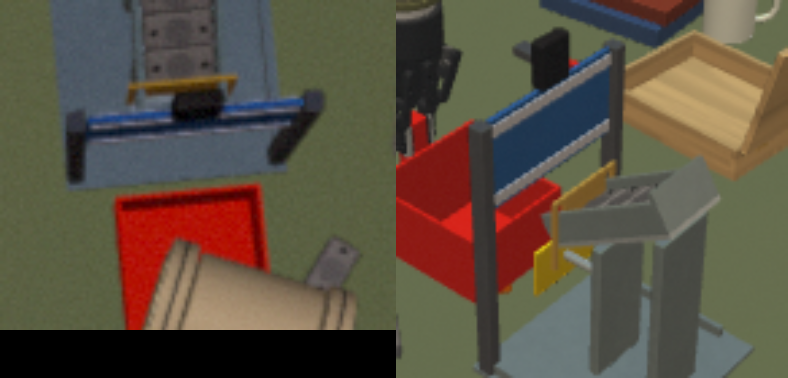

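The cup is centred between the posts (its walls at ±64 in the dispenser's y) and its rim passes below the lip. I'll advance to the paddle and push slowly.

>>> apply_moves([
  [10,0,0,0,0,0,1],
  [15,0,0,0,0,0,1],
  [12,0,0,0,0,0,1],
  [8,0,0,0,0,0,1],
  [5,0,0,0,0,0,1],
  [5,0,0,0,0,0,1],
  [5,0,0,0,0,0,1],
  [0,0,0,0,0,0,1],
  [0,0,0,0,0,0,1],
])

```text
time: 15.48
tool_pos: [518.6, -89.6, 140.4]
tcp_rot: [-180.0, 0.0, 4.6]
ft_force: [-1.3, -0.2, -1.8]
finger_gap: 22.8
grip_force: 88.4
```

>>> apply_moves([
  [5,0,0,0,0,0,1],
  [5,0,0,0,0,0,1],
  [4,0,0,0,0,0,1],
  [4,0,0,0,0,0,1],
  [0,0,0,0,0,0,1],
  [0,0,0,0,0,0,1],
  [0,0,0,0,0,0,1],
  [0,0,0,0,0,0,1],
])

```text
time: 16.48
tool_pos: [536.2, -88.2, 140.1]
tcp_rot: [-180.0, 0.1, 4.6]
ft_force: [-2.5, 0.3, -3.6]
finger_gap: 22.7
grip_force: 92.0
```

>>> apply_moves([
  [2,0,0,0,0,0,1],
  [2,0,0,0,0,0,1],
  [0,0,0,0,0,0,1],
  [0,0,0,0,0,0,1],
  [0,0,0,0,0,0,1],
  [0,0,0,0,0,0,1],
])

```text
time: 17.23
tool_pos: [540.6, -87.8, 140.5]
tcp_rot: [180.0, 0.0, 4.6]
ft_force: [-2.7, 0.2, -3.9]
finger_gap: 23.0
grip_force: 92.1
```

```bash
python3 - <<'E'
from h import *
im=optics.snapshot("top");i2=optics.snapshot("scene")
a_=cv2.resize(im[130:230,310:430],None,fx=3.3,fy=3.3);b_=cv2.resize(i2[190:330,255:400],None,fx=2.7,fy=2.7)
H=max(a_.shape[0],b_.shape[0]);pad=lambda x:np.pad(x,((0,H-x.shape[0]),(0,0),(0,0)))
cv2.imwrite("pics/c7.png",np.hstack([pad(a_),pad(b_)])[:,:,::-1])
E
```

```text
(no output)
```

View pics/c7.png

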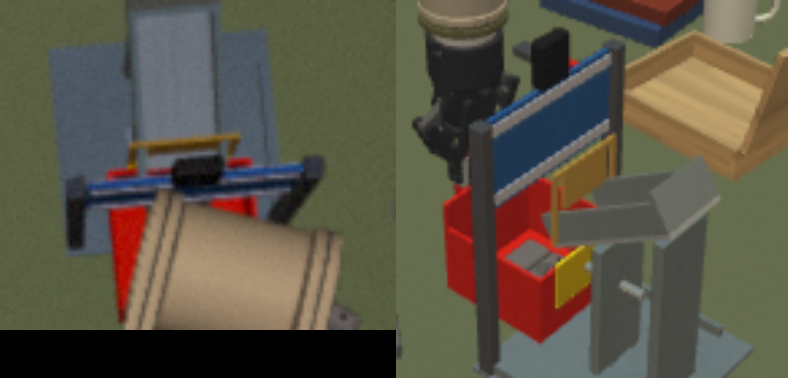

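The chute is empty, with seals visible in the cup (scene crop 535,255). I'll back out and carry the cup to the box.

>>> apply_moves([
  [-5,0,0,0,0,0,1],
  [-10,0,0,0,0,0,1],
  [-15,0,0,0,0,0,1],
  [-20,0,0,0,0,0,1],
  [-20,0,0,0,0,0,1],
  [-20,0,0,0,0,0,1],
  [-20,0,0,0,0,0,1],
  [-20,0,0,0,0,0,1],
  [-15,0,-5,0,0,0,1],
  [-5,0,-15,0,0,0,1],
  [0,0,-20,0,0,0.04,1],
  [0,0,-20,0,0,0.04,1],
  [0,0,-5,0,0,0,1],
  [0,0,0,0,0,0,1],
])

```text
time: 19.08
tool_pos: [391.6, -99.9, 206.0]
tcp_rot: [180.0, -0.1, 0.0]
ft_force: [-1.1, 0.1, -2.3]
finger_gap: 23.1
grip_force: 92.4
```

```bash
python3 - <<'E'
from h import *
s=sensors.sense();print(s["tool_pos"],s["tcp_rot"],s["ft_force"],s["grip_force"])
p=go(439.5,356,204,0);go(439.5,356,104,0,p)
im=optics.snapshot("top");h,sa,v=hsv(im)
sub=np.zeros(h.shape,bool);sub[180:300,330:400]=1
m=(sa<60)&sub&(v>40)
for b,st,c in blobs(m,60,3000):print(c,st[4])
E
```

```text
[391.64091054 -99.89042743 206.03292152] [ 1.79974038e+02 -8.51641314e-02  4.69619367e-02] [-1.05391415  0.0640192  -2.31205745] 92.37467408180237
turn 0.001 rad; shift 47.9 -455.9 2.0
turn -0.000 rad; shift 0.0 0.0 100.0
[341.91603053 182.80152672] 131
[363.85481682 197.26187246] 737
[373.00522193 241.53263708] 383
```

>>> apply_moves([
  [2,-15,0,0,0,0,1],
  [3,-30,0,0,0,0,1],
  [4,-38,0,0,0,0,1],
  [4,-38,0,0,0,0,1],
  [4,-38,0,0,0,0,1],
  [4,-38,0,0,0,0,1],
  [4,-38,0,0,0,0,1],
  [4,-38,0,0,0,0,1],
  [4,-38,0,0,0,0,1],
  [4,-38,0,0,0,0,1],
  [4,-38,0,0,0,0,1],
  [3,-33,0,0,0,0,1],
  [3,-25,0,0,0,0,1],
  [1,-11,2,0,0,0,1],
  [0,0,0,0,0,0,1],
  [0,0,0,0,0,0,1],
])

```text
time: 21.12
tool_pos: [439.0, 355.5, 203.2]
tcp_rot: [180.0, 0.0, -0.0]
ft_force: [-0.6, -0.3, -2.1]
finger_gap: 23.0
grip_force: 92.5
```

```bash
python3 - <<'E'
from h import *
s=sensors.sense();print(s["tool_pos"],s["tcp_rot"],s["ft_force"],s["grip_force"])
go(439.5,356,104,0)
im=optics.snapshot("top");i2=optics.snapshot("scene")
a_=cv2.resize(im[170:300,160:290],None,fx=3,fy=3);b_=cv2.resize(i2[150:270,270:440],None,fx=2.3,fy=2.3)
H=max(a_.shape[0],b_.shape[0]);pad=lambda x:np.pad(x,((0,H-x.shape[0]),(0,0),(0,0)))
cv2.imwrite("pics/c8.png",np.hstack([pad(a_),pad(b_)])[:,:,::-1])
E
```

```text
[438.99092639 355.46303059 203.19095992] [ 1.79960151e+02  3.26141615e-02 -3.11691481e-02] [-0.56403347 -0.33490127 -2.1282805 ] 92.45640635490417
turn -0.001 rad; shift 0.5 -0.5 99.2
```

View pics/c8.png

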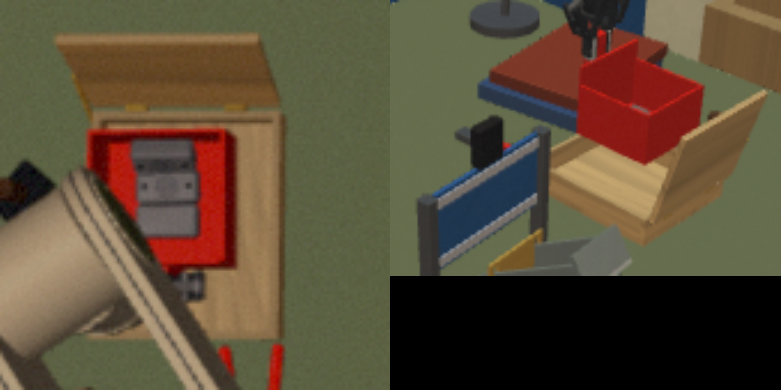

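All three chute seals are in the cup (left crop 165,190), which sits above the box floor area. I'll lower it, with the last millimetres slow.

>>> apply_moves([
  [0,0,12,0,0,0,1],
  [0,0,20,0,0,0,1],
  [0,0,20,0,0,0,1],
  [0,0,18,0,0,0,1],
  [0,0,12,0,0,0,1],
  [0,0,7,0,0,0,1],
  [0,0,4,0,0,0,1],
  [0,0,3,0,0,0,1],
  [0,0,0,0,0,0,1],
  [0,0,0,0,0,0,1],
])

```text
time: 22.48
tool_pos: [439.5, 356.4, 108.0]
tcp_rot: [-180.0, -0.0, -0.0]
ft_force: [-0.5, 0.6, -3.2]
finger_gap: 22.9
grip_force: 92.4
```

>>> apply_moves([
  [0,0,1.5,0,0,0,1],
  [0,0,1.5,0,0,0,1],
  [0,0,0,0,0,0,1],
  [0,0,0,0,0,0,1],
])

```text
time: 22.98
tool_pos: [439.2, 356.2, 104.5]
tcp_rot: [180.0, 0.0, -0.0]
ft_force: [-0.5, 0.4, -1.2]
finger_gap: 22.6
grip_force: 92.4
```

>>> apply_moves([
  [0,0,1,0,0,0,1],
  [0,0,0.5,0,0,0,1],
  [0,0,0,0,0,0,1],
  [0,0,0,0,0,0,0],
  [0,0,0,0,0,0,0],
  [0,0,0,0,0,0,0],
  [0,0,0,0,0,0,0],
  [0,0,0,0,0,0,0],
  [0,0,-20,0,0,0,0],
  [0,0,-40,0,0,0,0],
  [0,0,-50,0,0,0,0],
  [0,0,-50,0,0,0,0],
  [0,0,0,0,0,0,0],
])

```text
time: 24.6
tool_pos: [441.6, 357.8, 270.8]
tcp_rot: [-179.6, -0.5, -0.0]
ft_force: [0.2, -0.2, -0.0]
finger_gap: 85.3
grip_force: 0.0
```

```bash
cat >> h.py <<'E'
def seals(im):
    h,s,v=hsv(im);sub=np.zeros(h.shape,bool);sub[205:300,380:495]=1
    for b,st,c in blobs((s<60)&sub&(v>40),100,400): print("seal",c.round(0),st[4],*quad(b,11))
E
python3 - <<'E'
from h import *
s=sensors.sense()
im=optics.snapshot("top");seals(im)
print(*[x for x in cup(im,88,143)],sep="\n")
p=go(*s["tool_pos"][:2],410,4.6);p=go(646.5,-77,410,4.6,p);go(646.5,-77,309,4.6,p)
crop(im,170,170,290,300,4,"pics/c9.png")
E
```

```text
seal [468. 230.] 214 [ 549.2 -400.3] [33.6 62.9] 137.6
seal [410. 232.] 211 [ 544.9 -218.9] [33.7 60.8] 148.0
seal [462. 266.] 222 [ 437.6 -375.6] [33.6 61.9] 140.0
seal [404. 268.] 218 [ 432.3 -199.8] [32.3 60.9] 134.0Traceback (most recent call last):
  File "<stdin>", line 4, in <module>
  File "h.py", line 25, in cup
    return quad(o,zr),quad(p[0],zp),onz("top",p[2],zp),p[2],quad(b,zr)
           ~~~~^^^^^^
  File "h.py", line 14, in quad
    c=max(cv2.findContours(mask.astype(np.uint8),cv2.RETR_EXTERNAL,cv2.CHAIN_APPROX_NONE)[0],key=len)[:,0]
      ~~~^^^^^^^^^^^^^^^^^^^^^^^^^^^^^^^^^^^^^^^^^^^^^^^^^^^^^^^^^^^^^^^^^^^^^^^^^^^^^^^^^^^^^^^^^^^^
ValueError: max() iterable argument is empty
```

>>> apply_moves([
  [0,0,-46,0,0,-0.04,0],
  [0,0,-46,0,0,-0.04,0],
  [0,0,-46,0,0,0,0],
  [14.2,37.4,0,0,0,0,0],
  [14.2,37.4,0,0,0,0,0],
  [14.2,37.4,0,0,0,0,0],
  [14.2,37.4,0,0,0,0,0],
  [14.2,37.4,0,0,0,0,0],
  [14.2,37.4,0,0,0,0,0],
  [14.2,37.4,0,0,0,0,0],
  [14.2,37.4,0,0,0,0,0],
  [14.2,37.4,0,0,0,0,0],
  [14.2,37.4,0,0,0,0,0],
  [14.2,37.4,0,0,0,0,0],
  [14.2,37.4,0,0,0,0,0],
  [0,0,0,0,0,0,0],
  [0,0,0,0,0,0,0],
])

```text
time: 26.78
tool_pos: [644.5, -77.2, 400.2]
tcp_rot: [-180.0, 0.1, 4.6]
ft_force: [-0.0, -0.2, -0.7]
finger_gap: 85.6
grip_force: 0.0
```

```bash
python3 - <<'E'
from h import *
s=sensors.sense();print(s["tool_pos"],s["tcp_rot"])
go(646.5,-77,310,4.6)
im=optics.snapshot("top")
print(*[x for x in cup(im,88,143)],sep="\n")
crop(im,170,170,290,300,4,"pics/c9.png")
E
```

```text
[644.49883595 -77.23611479 400.19221329] [-1.79951683e+02  8.92343082e-02  4.56165202e+00]
turn -0.001 rad; shift 2.0 -0.1 90.2Traceback (most recent call last):
  File "<stdin>", line 5, in <module>
  File "h.py", line 25, in cup
    return quad(o,zr),quad(p[0],zp),onz("top",p[2],zp),p[2],quad(b,zr)
           ~~~~^^^^^^
  File "h.py", line 14, in quad
    c=max(cv2.findContours(mask.astype(np.uint8),cv2.RETR_EXTERNAL,cv2.CHAIN_APPROX_NONE)[0],key=len)[:,0]
      ~~~^^^^^^^^^^^^^^^^^^^^^^^^^^^^^^^^^^^^^^^^^^^^^^^^^^^^^^^^^^^^^^^^^^^^^^^^^^^^^^^^^^^^^^^^^^^^
ValueError: max() iterable argument is empty
```

Next I grip the shutter block and pull it down.

>>> apply_moves([
  [2,0,25,0,0,0,0],
  [0,0,30,0,0,0,0],
  [0,0,22,0,0,0,0],
  [0,0,13,0,0,0,0],
  [0,0,0,0,0,0,1],
  [0,0,0,0,0,0,1],
  [0,0,0,0,0,0,1],
  [0,0,0,0,0,0,1],
  [0,0,0,0,0,0,1],
  [0,0,0,0,0,0,1],
  [0,0,0,0,0,0,1],
], force=60)

```text
time: 28.2
tool_pos: [647.3, -77.5, 311.2]
tcp_rot: [180.0, -0.1, 4.6]
ft_force: [3.4, -0.4, 1.8]
finger_gap: 39.2
grip_force: 63.2
```

>>> apply_moves([
  [0,0,10,0,0,0,1],
  [0,0,16,0,0,0,1],
  [0,0,16,0,0,0,1],
  [0,0,16,0,0,0,1],
  [0,0,16,0,0,0,1],
  [0,0,14,0,0,0,1],
  [0,0,10,0,0,0,1],
  [0,0,6,0,0,0,1],
  [0,0,3,0,0,0,1],
  [0,0,0,0,0,0,1],
  [0,0,0,0,0,0,1],
  [0,0,0,0,0,0,1],
])

```text
time: 29.7
tool_pos: [647.3, -77.5, 202.9]
tcp_rot: [180.0, -0.1, 4.6]
ft_force: [7.6, -0.6, 2.2]
finger_gap: 39.0
grip_force: 63.0
```

>>> apply_moves([
  [0,0,2,0,0,0,1],
  [0,0,2,0,0,0,1],
  [0,0,0,0,0,0,1],
  [0,0,0,0,0,0,1],
])

```text
time: 30.2
tool_pos: [647.5, -77.5, 202.7]
tcp_rot: [180.0, -0.2, 4.6]
ft_force: [-4.9, 2.2, 21.9]
finger_gap: 39.0
grip_force: 65.7
```

The shutter is at its bottom stop. I'll release it, rise and move clear towards the loose seals.

>>> apply_moves([
  [0,0,-3,0,0,0,1],
  [0,0,0,0,0,0,0],
  [0,0,0,0,0,0,0],
  [0,0,0,0,0,0,0],
  [0,0,0,0,0,0,0],
  [0,0,0,0,0,0,0],
  [0,0,-20,0,0,0,0],
  [0,0,-40,0,0,0,0],
  [0,0,-50,0,0,0,0],
  [0,0,-40,0,0,0,0],
  [-40,20,0,0,0,0,0],
  [-40,30,0,0,0,0,0],
  [-40,30,0,0,0,0,0],
  [0,40,0,0,0,0,0],
  [0,0,0,0,0,0,0],
  [0,0,0,0,0,0,0],
])

```text
time: 32.2
tool_pos: [537.0, -206.5, 354.3]
tcp_rot: [180.0, -0.1, 4.5]
ft_force: [0.2, -0.0, -0.7]
finger_gap: 85.5
grip_force: 0.0
```

```bash
python3 - <<'E'
from h import *
s=sensors.sense();print(s["tool_pos"],s["tcp_rot"])
im=optics.snapshot("top");seals(im)
p=go(544.9,-218.9,120,-32.5);
crop(im,170,170,290,300,4,"pics/c9.png")
i2=optics.snapshot("scene");h,sa,v=hsv(im)
for b,st,c in blobs(((h<6)|(h>174))&(sa>170)&(v>60),20):
    if 180<c[0]<265 and c[1]<290:print(c,st)
E
```

```text
[ 537.03946314 -206.45299877  354.27648736] [ 1.79979564e+02 -7.89552966e-02  4.54925026e+00]
seal [404. 268.] 216 [ 432.3 -199.8] [32.3 61. ] 134.0
turn 0.648 rad; shift 13.5 6.7 234.0
[218.53440514 242.77363344] [ 194  217   49   56 1555]
```

View pics/c9.png

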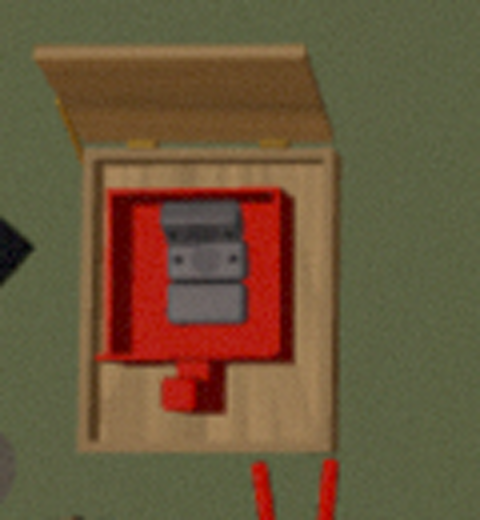

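The cup stands in the box with its three seals. Now I pick the loose seal at (545,-219), yaw -32.5.

>>> apply_moves([
  [0,0,20,0,0,0.162,0.35],
  [0,0,30,0,0,0.162,0.35],
  [0,0,30,0,0,0.162,0.35],
  [0,0,30,0,0,0.162,0.35],
  [13.5,6.7,30,0,0,0,0.35],
  [0,0,50,0,0,0,0.35],
  [0,0,50,0,0,0,0.35],
  [0,0,40,0,0,0,0.35],
  [0,0,0,0,0,0,0.35],
  [0,0,0,0,0,0,0.35],
])

```text
time: 33.55
tool_pos: [545.9, -219.5, 75.0]
tcp_rot: [-180.0, -0.1, -32.5]
ft_force: [0.2, 0.4, 0.6]
finger_gap: 55.7
grip_force: 0.0
```

```bash
python3 - <<'E'
from h import *
s=sensors.sense();print(s["tool_pos"],s["tcp_rot"])
go(544.9,-218.9,3,-32.5)
p=(544.9,-218.9,150,-32.5);go(519,356,150,0,p)
E
```

```text
[ 545.87537956 -219.46700719   75.00984285] [-1.79984888e+02 -1.19239962e-01 -3.25049499e+01]
turn -0.000 rad; shift -1.1 0.0 72.0
turn -0.567 rad; shift -25.9 -574.9 -0.0
```

>>> apply_moves([
  [-1,0,30,0,0,0,0.35],
  [0,0,25,0,0,0,0.35],
  [0,0,12,0,0,0,0.35],
  [0,0,5,0,0,0,0.35],
  [0,0,0,0,0,0,1],
  [0,0,0,0,0,0,1],
  [0,0,0,0,0,0,1],
  [0,0,0,0,0,0,1],
  [0,0,0,0,0,0,1],
  [0,0,0,0,0,0,1],
  [0,0,-10,0,0,0,1],
  [0,0,-40,0,0,0,1],
  [0,0,-50,0,0,0,1],
  [0,0,-50,0,0,0,1],
  [0,0,-50,0,0,0,1],
  [0,0,0,0,0,0,1],
], force=30)

```text
time: 35.55
tool_pos: [546.5, -220.4, 207.6]
tcp_rot: [-179.9, -0.6, -32.6]
ft_force: [0.8, -0.5, -0.7]
finger_gap: 31.5
grip_force: 31.0
```

>>> apply_moves([
  [0,0,0,0,0,-0.142,1],
  [0,0,0,0,0,-0.142,1],
  [0,0,0,0,0,-0.142,1],
  [0,0,0,0,0,-0.142,1],
  [-1.8,-25,0,0,0,0,1],
  [-1.8,-42,0,0,0,0,1],
  [-1.8,-42,0,0,0,0,1],
  [-1.8,-42,0,0,0,0,1],
  [-1.8,-42,0,0,0,0,1],
  [-1.8,-42,0,0,0,0,1],
  [-1.8,-42,0,0,0,0,1],
  [-1.8,-42,0,0,0,0,1],
  [-1.8,-42,0,0,0,0,1],
  [-1.8,-42,0,0,0,0,1],
  [-1.8,-42,0,0,0,0,1],
  [-1.8,-42,0,0,0,0,1],
  [-1.8,-42,0,0,0,0,1],
  [-1.8,-42,0,0,0,0,1],
  [-1.8,-20,0,0,0,0,1],
  [0,0,0,0,0,0,1],
])

```text
time: 38.05
tool_pos: [516.1, 372.6, 200.0]
tcp_rot: [179.9, 0.1, 0.1]
ft_force: [0.1, -1.2, -1.2]
finger_gap: 31.5
grip_force: 31.0
```

```bash
python3 - <<'E'
from h import *
s=sensors.sense();print(s["tool_pos"],s["tcp_rot"])
go(519,371,72,0)
im=optics.snapshot("top");seals(im)
h,sa,v=hsv(im)
for b,st,c in blobs((h>8)&(h<16)&(sa>150)&(v>60),30,400): 
    if 425<c[0]<455: print("die",c,onz("top",c,50))
E
```

```text
[516.05062231 372.62845536 199.97215539] [1.79943849e+02 8.18063572e-02 9.34839236e-02]
turn 0.002 rad; shift 2.9 1.6 128.0
seal [468. 230.] 213 [ 549.2 -400.4] [32.9 62.2] 136.6
seal [462. 266.] 220 [ 437.9 -376.3] [34.2 62. ] 137.6
seal [404. 268.] 217 [ 432.3 -199.8] [32.3 61. ] 134.0
die [434.94736842 245.89473684] [ 497.26867709 -288.84024487]
die [442.74509804 245.82352941] [ 497.22744604 -312.29684916]
```

>>> apply_moves([
  [3,1.5,30,0,0,0,1],
  [0,0,40,0,0,0,1],
  [0,0,30,0,0,0,1],
  [0,0,20,0,0,0,1],
  [0,0,8,0,0,0,1],
  [0,0,0,0,0,0,1],
  [0,0,0,0,0,0,0.48],
  [0,0,0,0,0,0,0.48],
  [0,0,0,0,0,0,0.48],
  [0,0,0,0,0,0,0.48],
  [0,0,-15,0,0,0,0.48],
  [0,0,-40,0,0,0,0.48],
  [0,0,-45,0,0,0,0.48],
  [0,0,-30,0,0,0,0.35],
  [0,0,0,0,0,0,0.35],
])

```text
time: 39.98
tool_pos: [521.9, 371.8, 208.4]
tcp_rot: [-179.8, -0.4, -0.0]
ft_force: [0.3, 0.4, -0.1]
finger_gap: 55.6
grip_force: 0.0
```

```bash
python3 - <<'E'
from h import *
s=sensors.sense();print(s["tool_pos"],s["tcp_rot"])
p=(*s["tool_pos"],s["tcp_rot"][2]);p=go(432.3,-199.8,200,0,p);p=go(432.3,-199.8,3,-46,p)
E
```

```text
[521.86243777 371.75961592 208.37323547] [-1.79766986e+02 -3.89878355e-01 -7.69086211e-03]
turn -0.000 rad; shift -89.6 571.6 8.4
turn 0.803 rad; shift 0.0 -0.0 197.0
```

>>> apply_moves([
  [-6.2,40.8,0,0,0,0,0.35],
  [-6.2,40.8,0,0,0,0,0.35],
  [-6.2,40.8,0,0,0,0,0.35],
  [-6.2,40.8,0,0,0,0,0.35],
  [-6.2,40.8,0,0,0,0,0.35],
  [-6.2,40.8,0,0,0,0,0.35],
  [-6.2,40.8,0,0,0,0,0.35],
  [-6.2,40.8,0,0,0,0,0.35],
  [-6.2,40.8,0,0,0,0,0.35],
  [-6.2,40.8,0,0,0,0,0.35],
  [-6.2,40.8,0,0,0,0,0.35],
  [-6.2,40.8,0,0,0,0,0.35],
  [-6.2,40.8,0,0,0,0,0.35],
  [-6.2,40.8,0,0,0,0,0.35],
  [0,0,20,0,0,0.161,0.35],
  [0,0,25,0,0,0.161,0.35],
  [0,0,25,0,0,0.161,0.35],
  [0,0,25,0,0,0.161,0.35],
  [0,0,20,0,0,0.159,0.35],
  [0,0,0,0,0,0,0.35],
])

```text
time: 42.48
tool_pos: [431.1, -199.6, 85.8]
tcp_rot: [179.9, 0.3, -46.0]
ft_force: [-0.7, -0.2, 0.5]
finger_gap: 55.7
grip_force: 0.0
```

```bash
python3 - <<'E'
from h import *
s=sensors.sense();print(s["tool_pos"],s["tcp_rot"])
im=optics.snapshot("top");seals(im)
go(432.3,-199.8,3,-46)
crop(im,170,170,290,300,4,"pics/c10.png")
E
```

```text
[ 431.09182606 -199.56858862   85.76825714] [179.92995542   0.26672973 -45.96651511]
seal [468. 229.] 215 [ 550.1 -399.6] [32.4 61.9] 133.9
seal [464. 265.] 146 [ 437.7 -376.8] [33.4 61.1] 141.7
turn 0.003 rad; shift -0.1 -0.4 84.2
```

View pics/c10.png

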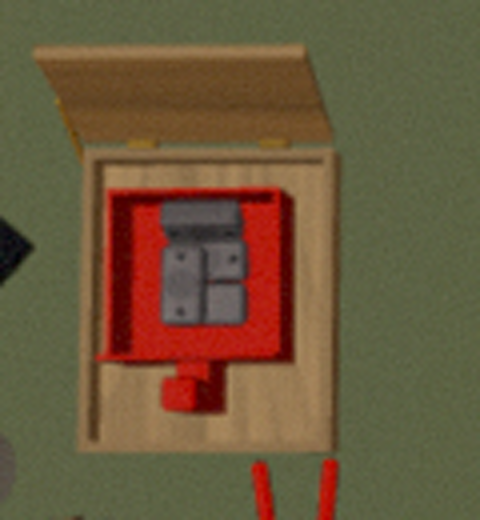

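The fourth seal lies flat on top in the cup (crop 183,287), and the space beside it (225,287) is free. I'll pick the next seal.

>>> apply_moves([
  [0,0,35,0,0,0,0.35],
  [0,0,28,0,0,0,0.35],
  [0,0,15,0,0,0,0.35],
  [0,0,5,0,0,0,0.35],
  [0,0,0,0,0,0,1],
  [0,0,0,0,0,0,1],
  [0,0,0,0,0,0,1],
  [0,0,0,0,0,0,1],
  [0,0,0,0,0,0,1],
  [0,0,0,0,0,0,1],
  [0,0,-10,0,0,0,1],
  [0,0,-40,0,0,0,1],
  [0,0,-50,0,0,-0.16,1],
  [0,0,-50,0,0,-0.16,1],
  [0,0,-50,0,0,-0.16,1],
  [0,0,0,0,0,-0.16,1],
  [0,0,0,0,0,-0.163,1],
  [0,0,0,0,0,0,1],
])

```text
time: 44.78
tool_pos: [432.8, -200.6, 205.5]
tcp_rot: [180.0, -0.0, -0.1]
ft_force: [0.2, 0.3, -0.7]
finger_gap: 31.3
grip_force: 30.4
```

```bash
python3 - <<'E'
from h import *
s=sensors.sense();print(s["tool_pos"],s["tcp_rot"])
go(519,338,72,0)
E
```

```text
[ 432.82766346 -200.5862617   205.48325834] [ 1.79990098e+02 -1.62128380e-02 -6.55414758e-02]
turn -0.001 rad; shift 86.2 -538.6 133.5
```

>>> apply_moves([
  [6.2,-25,0,0,0,0,1],
  [6.2,-40,0,0,0,0,1],
  [6.2,-40,0,0,0,0,1],
  [6.2,-40,0,0,0,0,1],
  [6.2,-40,0,0,0,0,1],
  [6.2,-40,0,0,0,0,1],
  [6.2,-40,0,0,0,0,1],
  [6.2,-40,0,0,0,0,1],
  [6.2,-40,0,0,0,0,1],
  [6.2,-40,0,0,0,0,1],
  [6.2,-40,0,0,0,0,1],
  [6.2,-40,0,0,0,0,1],
  [6.2,-40,0,0,0,0,1],
  [5.4,-35,0,0,0,0,1],
  [0,0,0,0,0,0,1],
  [0,0,0,0,0,0,1],
])

```text
time: 46.78
tool_pos: [518.7, 338.9, 204.6]
tcp_rot: [180.0, 0.0, -0.1]
ft_force: [-0.1, -0.1, 0.3]
finger_gap: 31.5
grip_force: 30.4
```

```bash
python3 - <<'E'
from h import *
s=sensors.sense();print(s["tool_pos"],s["tcp_rot"],s["finger_gap"])
go(519,340,72,0)
im=optics.snapshot("top");seals(im)
E
```

```text
[518.73482361 338.86351302 204.62654418] [ 1.79950025e+02  4.63864104e-02 -1.23052960e-01] 31.54853674216406
turn -0.002 rad; shift 0.3 -1.1 132.6
seal [468. 230.] 215 [ 549.3 -400.4] [34.6 61.9] 133.9
seal [462. 266.] 221 [ 438.1 -376.2] [34.  62.3] 140.7
```

>>> apply_moves([
  [0,-1,32,0,0,0,1],
  [0,0,40,0,0,0,1],
  [0,0,30,0,0,0,1],
  [0,0,20,0,0,0,1],
  [0,0,10,0,0,0,1],
  [0,0,0,0,0,0,1],
  [0,0,0,0,0,0,0.53],
  [0,0,0,0,0,0,0.53],
  [0,0,0,0,0,0,0.53],
  [0,0,0,0,0,0,0.53],
  [0,0,-15,0,0,0,0.53],
  [0,0,-40,0,0,0,0.53],
  [0,0,-45,0,0,0,0.53],
  [0,0,-30,0,0,0,0.35],
  [0,0,0,0,0,0,0.35],
])

```text
time: 48.7
tool_pos: [521.1, 341.5, 208.2]
tcp_rot: [-179.8, -0.4, -0.0]
ft_force: [-0.4, -1.1, -0.6]
finger_gap: 55.4
grip_force: 0.0
```

```bash
python3 - <<'E'
from h import *
s=sensors.sense();print(s["tool_pos"],s["tcp_rot"],s["finger_gap"])
p=go(438,-376.2,200,0);p=go(438,-376.2,3,-40,p)
E
```

```text
[521.07260039 341.46128888 208.24767027] [-1.79784594e+02 -3.89238341e-01 -1.00416756e-02] 55.35350217850029
turn -0.000 rad; shift -83.1 717.7 8.2
turn 0.698 rad; shift 0.0 -0.0 197.0
```

>>> apply_moves([
  [-4.8,42.1,0,0,0,0,0.35],
  [-4.8,42.1,0,0,0,0,0.35],
  [-4.8,42.1,0,0,0,0,0.35],
  [-4.8,42.1,0,0,0,0,0.35],
  [-4.8,42.1,0,0,0,0,0.35],
  [-4.8,42.1,0,0,0,0,0.35],
  [-4.8,42.1,0,0,0,0,0.35],
  [-4.8,42.1,0,0,0,0,0.35],
  [-4.8,42.1,0,0,0,0,0.35],
  [-4.8,42.1,0,0,0,0,0.35],
  [-4.8,42.1,0,0,0,0,0.35],
  [-4.8,42.1,0,0,0,0,0.35],
  [-4.8,42.1,0,0,0,0,0.35],
  [-4.8,42.1,0,0,0,0,0.35],
  [-4.8,42.1,0,0,0,0,0.35],
  [-4.8,42.1,0,0,0,0,0.35],
  [-4.8,42.1,0,0,0,0,0.35],
  [0,0,0,0,0,0,0.35],
])

```text
time: 50.95
tool_pos: [436.0, -377.5, 202.0]
tcp_rot: [-180.0, 0.1, -0.2]
ft_force: [-0.0, 0.3, -0.2]
finger_gap: 55.6
grip_force: 0.0
```

>>> apply_moves([
  [0,0,20,0,0,0.175,0.35],
  [0,0,30,0,0,0.175,0.35],
  [0,0,30,0,0,0.174,0.35],
  [0,0,30,0,0,0.174,0.35],
  [0,0,0,0,0,0,0.35],
  [0,0,0,0,0,0,0.35],
])

```text
time: 51.7
tool_pos: [437.8, -375.1, 94.0]
tcp_rot: [-180.0, -0.0, -39.7]
ft_force: [0.8, -0.1, 0.9]
finger_gap: 55.5
grip_force: 0.0
```

```bash
python3 - <<'E'
from h import *
s=sensors.sense();print(s["tool_pos"],s["tcp_rot"],s["finger_gap"])
im=optics.snapshot("top");seals(im)
go(438,-376.2,3,-40)
crop(im,190,200,250,285,6,"pics/c11.png")
E
```

```text
[ 437.81872814 -375.12978501   94.03965584] [-1.79996284e+02 -3.99891456e-02 -3.97483430e+01] 55.47259639443269
seal [469. 229.] 214 [ 549.2 -400.5] [34.5 62. ] 138.2
turn 0.004 rad; shift 0.2 0.5 91.7
```

View pics/c11.png

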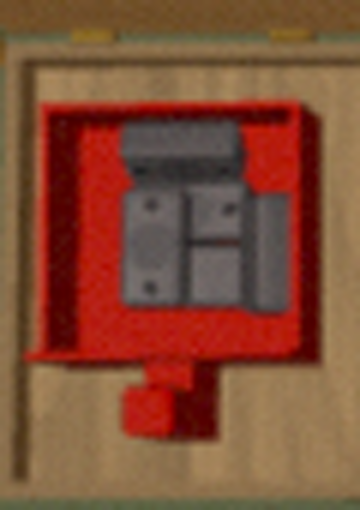

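The fifth seal slid onto its edge by the right wall but is inside the cup (crop 268,255). I continue with the seal at (438,-376).

>>> apply_moves([
  [0,0.5,40,0,0,0,0.35],
  [0,0,30,0,0,0,0.35],
  [0,0,15,0,0,0,0.35],
  [0,0,6,0,0,0,0.35],
  [0,0,0,0,0,0,1],
  [0,0,0,0,0,0,1],
  [0,0,0,0,0,0,1],
  [0,0,0,0,0,0,1],
  [0,0,0,0,0,0,1],
  [0,0,0,0,0,0,1],
  [0,0,-10,0,0,0,1],
  [0,0,-40,0,0,0,1],
  [0,0,-50,0,0,-0.175,1],
  [0,0,-50,0,0,-0.175,1],
  [0,0,-50,0,0,-0.174,1],
  [0,0,0,0,0,-0.174,1],
  [0,0,0,0,0,0,1],
  [0,0,0,0,0,0,1],
])

```text
time: 54.0
tool_pos: [436.4, -375.2, 201.0]
tcp_rot: [-179.9, 0.1, -0.2]
ft_force: [0.3, 0.1, -0.7]
finger_gap: 31.5
grip_force: 30.9
```

>>> apply_moves([
  [4.5,-30,0,0,0,0,1],
  [4.5,-42,0,0,0,0,1],
  [4.5,-42,0,0,0,0,1],
  [4.5,-42,0,0,0,0,1],
  [4.5,-42,0,0,0,0,1],
  [4.5,-42,0,0,0,0,1],
  [4.5,-42,0,0,0,0,1],
  [4.5,-42,0,0,0,0,1],
  [4.5,-42,0,0,0,0,1],
  [4.5,-42,0,0,0,0,1],
  [4.5,-42,0,0,0,0,1],
  [4.5,-42,0,0,0,0,1],
  [4.5,-42,0,0,0,0,1],
  [4.5,-42,0,0,0,0,1],
  [4.5,-42,0,0,0,0,1],
  [4.5,-42,0,0,0,0,1],
  [4.5,-42,0,0,0,0,1],
  [4.5,-18,0,0,0,0,1],
  [0,0,0,0,0,0,1],
  [0,0,0,0,0,0,1],
])

```text
time: 56.5
tool_pos: [517.7, 343.3, 201.1]
tcp_rot: [179.9, 0.1, -0.1]
ft_force: [-0.2, -0.4, -0.2]
finger_gap: 31.4
grip_force: 30.8
```

```bash
python3 - <<'E'
from h import *
s=sensors.sense();print(s["tool_pos"],s["tcp_rot"],s["finger_gap"])
go(519,345,76,0)
im=optics.snapshot("top");seals(im)
E
```

```text
[517.71895087 343.34209028 201.099725  ] [ 1.79932125e+02  8.34203089e-02 -9.58604276e-02] 31.441913103656358
turn -0.002 rad; shift 1.3 -1.7 125.1
seal [468. 230.] 214 [ 548.6 -401.2] [32.4 61.9] 133.9
```

>>> apply_moves([
  [1,-1.5,32,0,0,0,1],
  [0,0,40,0,0,0,1],
  [0,0,28,0,0,0,1],
  [0,0,16,0,0,0,1],
  [0,0,9,0,0,0,1],
  [0,0,0,0,0,0,1],
  [0,0,0,0,0,0,0.53],
  [0,0,0,0,0,0,0.53],
  [0,0,0,0,0,0,0.53],
  [0,0,0,0,0,0,0.53],
  [0,0,-15,0,0,0,0.53],
  [0,0,-40,0,0,0,0.53],
  [0,0,-45,0,0,0,0.53],
  [0,0,-25,0,0,0,0.35],
  [0,0,0,0,0,0,0.35],
])

```text
time: 58.42
tool_pos: [520.9, 346.7, 206.4]
tcp_rot: [-179.8, -0.3, -0.0]
ft_force: [0.1, 0.7, 0.5]
finger_gap: 55.4
grip_force: 0.0
```

```bash
python3 - <<'E'
from h import *
p=(519,345,201,0);p=go(549,-400.5,200,0,p);p=go(549,-400.5,3,-44,p)
E
```

```text
turn -0.000 rad; shift 30.0 745.5 1.0
turn 0.768 rad; shift 0.0 -0.0 197.0
```

>>> apply_moves([
  [1.6,41.4,0,0,0,0,0.35],
  [1.6,41.4,0,0,0,0,0.35],
  [1.6,41.4,0,0,0,0,0.35],
  [1.6,41.4,0,0,0,0,0.35],
  [1.6,41.4,0,0,0,0,0.35],
  [1.6,41.4,0,0,0,0,0.35],
  [1.6,41.4,0,0,0,0,0.35],
  [1.6,41.4,0,0,0,0,0.35],
  [1.6,41.4,0,0,0,0,0.35],
  [1.6,41.4,0,0,0,0,0.35],
  [1.6,41.4,0,0,0,0,0.35],
  [1.6,41.4,0,0,0,0,0.35],
  [1.6,41.4,0,0,0,0,0.35],
  [1.6,41.4,0,0,0,0,0.35],
  [1.6,41.4,0,0,0,0,0.35],
  [1.6,41.4,0,0,0,0,0.35],
  [1.6,41.4,0,0,0,0,0.35],
  [1.6,41.4,0,0,0,0,0.35],
  [0,0,0,0,0,0,0.35],
])

```text
time: 60.8
tool_pos: [546.4, -401.9, 199.9]
tcp_rot: [-179.9, 0.1, -0.2]
ft_force: [-0.1, 0.5, -0.1]
finger_gap: 55.5
grip_force: 0.0
```

>>> apply_moves([
  [0,0,20,0,0,0.154,0.35],
  [0,0,25,0,0,0.154,0.35],
  [0,0,25,0,0,0.154,0.35],
  [0,0,25,0,0,0.153,0.35],
  [0,0,15,0,0,0.153,0.35],
  [0,0,0,0,0,0,0.35],
  [0,0,0,0,0,0,0.35],
])

```text
time: 61.68
tool_pos: [548.1, -399.1, 92.5]
tcp_rot: [-180.0, -0.0, -43.8]
ft_force: [-0.1, 0.6, 0.5]
finger_gap: 55.6
grip_force: 0.0
```

```bash
python3 - <<'E'
from h import *
s=sensors.sense();print(s["tool_pos"],s["tcp_rot"],s["finger_gap"])
im=optics.snapshot("top");seals(im)
go(549,-400.5,3,-44)
crop(im,190,200,250,285,6,"pics/c12.png")
E
```

```text
[ 548.07182205 -399.08908004   92.51183246] [-1.79991666e+02 -1.80105740e-02 -4.37929589e+01] 55.5684339387575
turn 0.003 rad; shift 1.2 0.3 90.1
```

View pics/c12.png

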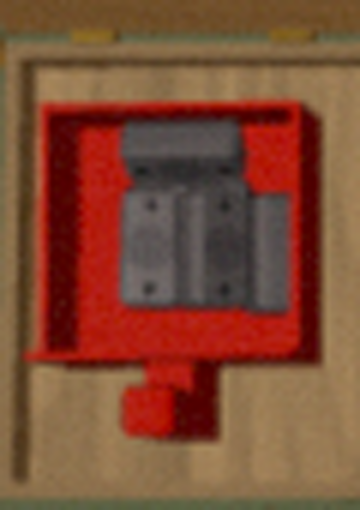

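Six seals are now inside the cup. I'll take the last one.

>>> apply_moves([
  [1,0,40,0,0,0,0.35],
  [0,0,30,0,0,0,0.35],
  [0,0,14,0,0,0,0.35],
  [0,0,6,0,0,0,0.35],
  [0,0,0,0,0,0,1],
  [0,0,0,0,0,0,1],
  [0,0,0,0,0,0,1],
  [0,0,0,0,0,0,1],
  [0,0,0,0,0,0,1],
  [0,0,0,0,0,0,1],
  [0,0,-10,0,0,0,1],
  [0,0,-40,0,0,0,1],
  [0,0,-50,0,0,-0.154,1],
  [0,0,-50,0,0,-0.154,1],
  [0,0,-50,0,0,-0.154,1],
  [0,0,0,0,0,-0.153,1],
  [0,0,0,0,0,-0.153,1],
  [0,0,0,0,0,0,1],
  [0,0,0,0,0,0,1],
])

```text
time: 64.1
tool_pos: [548.3, -400.0, 201.9]
tcp_rot: [-180.0, 0.0, -0.2]
ft_force: [-0.3, 0.6, -0.5]
finger_gap: 31.5
grip_force: 30.3
```

>>> apply_moves([
  [-1.6,-30,0,0,0,0,1],
  [-1.6,-42,0,0,0,0,1],
  [-1.6,-42,0,0,0,0,1],
  [-1.6,-42,0,0,0,0,1],
  [-1.6,-42,0,0,0,0,1],
  [-1.6,-42,0,0,0,0,1],
  [-1.6,-42,0,0,0,0,1],
  [-1.6,-42,0,0,0,0,1],
  [-1.6,-42,0,0,0,0,1],
  [-1.6,-42,0,0,0,0,1],
  [-1.6,-42,0,0,0,0,1],
  [-1.6,-42,0,0,0,0,1],
  [-1.6,-42,0,0,0,0,1],
  [-1.6,-42,0,0,0,0,1],
  [-1.6,-42,0,0,0,0,1],
  [-1.6,-42,0,0,0,0,1],
  [-1.6,-42,0,0,0,0,1],
  [-1.6,-42,0,0,0,0,1],
  [-1.6,-20,0,0,0,0,1],
  [0,0,0,0,0,0,1],
])

```text
time: 66.6
tool_pos: [517.8, 364.7, 201.7]
tcp_rot: [180.0, 0.0, 0.0]
ft_force: [0.9, 0.4, -0.9]
finger_gap: 31.3
grip_force: 30.3
```

```bash
python3 - <<'E'
from h import *
s=sensors.sense();print(s["tool_pos"],s["tcp_rot"],s["finger_gap"])
go(515,362,92,0)
im=optics.snapshot("top");seals(im)
E
```

```text
[517.80401916 364.65283322 201.66689719] [1.79973282e+02 2.81251984e-02 1.84763506e-02] 31.342428438572732
turn 0.000 rad; shift -2.8 2.7 109.7
```

>>> apply_moves([
  [-2.8,2.7,30,0,0,0,1],
  [0,0,40,0,0,0,1],
  [0,0,25,0,0,0,1],
  [0,0,10,0,0,0,1],
  [0,0,3,0,0,0,1],
  [0,0,0,0,0,0,1],
  [0,0,0,0,0,0,0.53],
  [0,0,0,0,0,0,0.53],
  [0,0,0,0,0,0,0.53],
  [0,0,0,0,0,0,0.53],
  [0,0,-15,0,0,0,0.53],
  [0,0,-40,0,0,0,0.53],
  [0,0,-55,0,0,0,0.53],
  [0,0,-40,0,0,0,0.35],
  [-10,50,0,0,0,0,0.35],
  [-10,60,0,0,0,0,0.35],
  [-10,60,0,0,0,0,0.35],
  [-10,60,0,0,0,0,0.35],
  [0,60,0,0,0,0,0.35],
  [0,50,0,0,0,0,0.35],
])

```text
time: 69.15
tool_pos: [475.2, 19.1, 245.6]
tcp_rot: [180.0, -0.1, -0.0]
ft_force: [0.6, -0.7, 0.5]
finger_gap: 55.6
grip_force: 0.0
```

>>> apply_moves([
  [0,50,0,0,0,0,0.35],
  [0,40,0,0,0,0,0.35],
  [0,0,0,0,0,0,0.35],
  [0,0,0,0,0,0,0.35],
  [0,0,0,0,0,0,0.35],
])

```text
time: 69.78
tool_pos: [475.5, -67.8, 244.4]
tcp_rot: [-180.0, -0.0, 0.1]
ft_force: [0.3, 0.5, 0.1]
finger_gap: 55.7
grip_force: 0.0
```

```bash
python3 - <<'E'
from h import *
s=sensors.sense();print(s["time"],s["tool_pos"],s["ft_force"],s["finger_gap"])
im=optics.snapshot("top");i2=optics.snapshot("scene");seals(im)
a_=cv2.resize(im[195:290,185:265],None,fx=4,fy=4);b_=cv2.resize(i2[150:330,270:440],None,fx=2.7,fy=2.7)
H=max(a_.shape[0],b_.shape[0]);pad=lambda x:np.pad(x,((0,H-x.shape[0]),(0,0),(0,0)))
cv2.imwrite("pics/c13.png",np.hstack([pad(a_),pad(b_)])[:,:,::-1])
E
```

```text
69.775 [475.50781916 -67.84783783 244.37372186] [0.32105152 0.50006676 0.14827199] 55.66458599796706
```

View pics/c13.png

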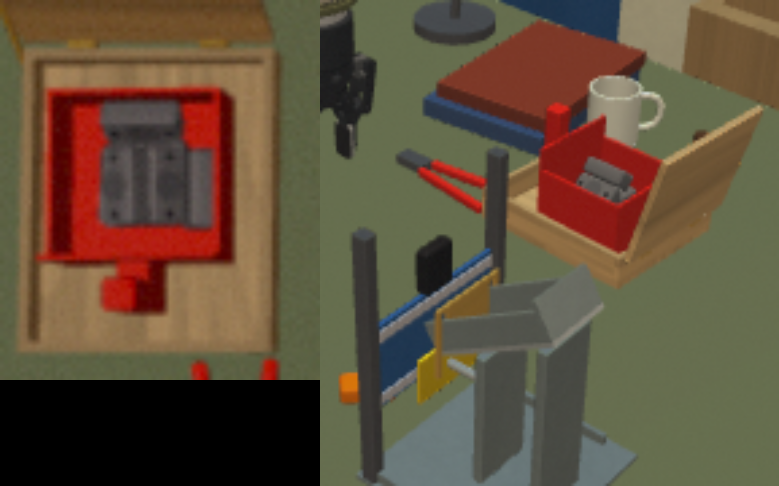

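The cup stands flat in the box with all the seals inside (left crop 150,170). The table is clear of seals, the shutter is fully down (grip block 434,265) and the arm is free. I'm handing it in.

```bash
python3 -c "
from bench import r
print(r.hand_in())"
```

```text
the job is handed in; nothing more can be done
None
```

I handed the job in at about 70 s: all seven seals are in the red cup, the cup stands upright in the pine box, and the shutter is fully down; the hand-in returned no verdict.

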